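# Open the push-and-turn vial

## Robot

A 7-joint arm with a two-finger parallel gripper is mounted at the origin on the work surface. World frame = base frame: x ahead of the robot, y to its left, z up, the work surface at z = 0. Lengths are in m, angles in rad, forces in N, time in s.
With the tool pointing down it reaches from about 0.425 to 0.825 m from the base axis. Payload 3.6 kg.
Tool frame: the origin (TCP) lies between the finger pads; the fingertips stand 11 mm ahead of it and the grasp point (between the pads) lies 8 mm behind it; z points along the fingers, y is the direction in which the jaws open and shut (so a half turn about z gives the same grasp; the last joint's range is limited). The gripper opens to 93 mm and grips with 3 to 60 N. Pads are 15 mm wide; open, the fingers measure 128 mm over their backs; the gripper's body (75 mm by 188 mm) begins 65 mm behind the grasp point.
Start: joints at [1.28, 0.615, -0.013, 1.423, 0.008, 1.103, -0.04], TCP at [0.17, -0.627, 0.194] pointing down, gripper open.
Joint ranges: [-3.12, 3.12], [-0.3, 2.06], [-1.34, 1.32], [0.26, 2.42], [-1.36, 4.5], [0.01, 1.98], [-2.84, 2.84]. Speed limits (rad/s): [2.79, 2.79, 3.14, 3.14, 3.14, 3.14, 3.14].

## Interface

Orientations are given as a unit quaternion [w, x, y, z].
In Python, from bench import robot, vision, order gives the robot as it stands. The module is installed in compiled form; this text tells all that it offers.
- The arm moves only by the shell command python3 -m creep 'ROWS' [OPENING]. ROWS is text: rows parted by semicolons, each of 6 numbers parted by spaces: the shift along the world's x, y, z in cm, then the turn, a rotation vector about the world's x, y, z in degrees. In form: dx dy dz rx ry rz; .... A call has 1 to 5 rows; each row shifts and turns the commanded pose from where the row before left it; what a row does not reach is not made up. A row lasts 1/12 s, in which the tool goes at most 41.7 mm and 7.16 degrees, less where a joint would pass 70% of its speed; a pose out of reach is approached as far as the arm can. A call is refused whole if a number of a shift passes 4.17 or a number of a turn 7.16, either way. A call with a gripper value outside its range is refused whole. OPENING is the closure in counts, from 0 (fully open) to 255 (shut), set as the call begins (- or left out, the last holds). The fingers move at their own pace and stop on an object; the grip force is fixed at half the most. Time passes only in rows, so rows that do not move let the fingers close. It gives the time, the measured TCP pose, the force and the opening at its end, in the units of the state.
- robot.get_obs(): the state, without advancing time (a new reading comes with each control period).
- vision.read_camera(name): name is "side" or "top" or "wrist"; returns (picture, depth): 400x640x3 uint8, red, green, blue; 400x640 float32, m along the optical axis (not along the pixel's ray), 0 where there is no reading.
- vision.camera_params(name): a dict with "K" (3x3 intrinsics, pixels), "rvec" (rotation vector, rad) and "tvec" (3), from world to camera coordinates, as OpenCV has them; the wrist camera has in their place "T_tool_cam" (4x4, takes a point from camera to tool coordinates, whose origin is the TCP and whose axes are the flange's). Camera axes: x right, y down, z forward; pixel columns grow to the right and rows downward; lengths in m; the calibration is good to about 2 mm. A picture is of the moment at which its call begins: read the wrist's pose just before it. camera_params takes no time and is no camera call.
- order.sign_off(): hands the job in, once; it reports no verdict.
Trained networks look in the newest picture that a camera, given by its name, has taken for a name from the list of things; names that differ only in an ending like _2 or _b are one class to them, and where a whole thing is asked for, a point or a joint stands for the part that bears it (a point fixed in the world has none). Each returns a list of dicts, best first, with "p" (0 to 1); they miss things now and then, are a little off and sometimes report something else, mostly with a low value. They report only what shows in the picture. A call takes as long as a camera call. They do not tell look-alikes from the thing itself.
- vision.trace(camera, label): "region" (400x640 bool, what is visible of it).
- vision.landmark_of(camera, label): "position" ([x, y, z] in m, in world coordinates, good to about 4 mm: a listed point, or the origin of a listed thing).
The state is a dict: "time_s": time; "joint_pos": joint angles; "qvel": joint speeds; "joint_torque": joint torques, N m; "tcp_pos": TCP position; "tool_rot": TCP orientation; "ft_force": force on the tool from outside, world axes, zero at the start; "moment": the same for the moment, N m; "grip_width": finger opening in m.
Only numpy, scipy, OpenCV 4.12 (cv2) and the standard library are available. Lean on these libraries where they do the work, as an engineer would, in place of code of your own. Each camera call takes 0.05 s, during which the arm holds its last target.

## Task

Open the amber vial: push its child-resistant cap firmly down and, keeping it pressed, turn it counter-clockwise until it comes free, without ramming, wrenching or tearing it off. Then lift the cap off and set it down the right way up (top up) flat in the round blue dish of the turntable organizer, let go, and leave the turntable and the things on it where they are.

Things in the scene. Friction and masses are not known exactly. Their poses are not given: they have to be found in the camera images.
- cap_center (a point): centre (half-way up) of the loose white ribbed push-and-turn cap, 52 mm in diameter, 34 mm tall, about 25 g; z is its axis, up; x points along the red bar on its top. Locked on the vial at the start, its top 128 mm above the shelf. After about 65 degrees of turn counter-clockwise from above it is free (54 at least, a hard stop ends the turn at 76), rises 1 mm if let up, lifts straight off, clear after 30 mm
- vial_top (a point): top of the vial's fixed neck, on its axis, 103 mm above the shelf, hidden in the cap, 8 mm below the locked cap's centre; z up; x lies along the locked cap's x. Three lugs in the cap sit between teeth that block turning. Pushed down, the cap clears the teeth and 1.5 mm lower meets a hard stop. This stop lies 4 to 12.5 mm down, unseen and different each time: it must be felt
- vial: amber vial, 46 mm wide below the cap, plain white label, held fast in a wooden block 90 x 90 x 25 mm screwed to the shelf: it cannot turn or lift. Origin under the block, z up. A spring holds the cap up with 9 N, and 0.8 N more per mm down, so a push of about 21 to 24 N always reaches the stop; keep it up for the whole turn or the cap catches on a tooth. Over 38 N between cap and vial breaks it; sideways play 2 mm
- dish (a point): centre of the floor of the round blue dish on the turntable organizer, 22 mm above the shelf; inner radius 40 mm, with a rim 4 mm high. It lies 68 mm from the turntable's axis; x points from the dish to the axis, where a steel knob 28 mm wide stands 42 mm above the dish floor; z up
- turntable (a joint): angle of the cream turntable (250 mm in diameter, top 22 mm above the shelf) about its central knob, 0 at the start; it turns with a little friction when pushed; to be left within 0.15 rad
- cup: white ceramic cup with a green toothbrush in it, loose on the turntable; origin under its centre; 68 mm wide, 85 mm tall, the brush reaches 165 mm above the turntable
- dropper: small closed amber dropper bottle with black rubber bulb, loose on the turntable; origin under its centre; 32 mm wide, 92 mm tall
- floss: mint plastic floss case, loose on the turntable; origin under its centre; 46 x 34 x 16 mm
- clipper: chrome nail clipper, loose on the turntable; origin under its centre; 56 x 12 x 10 mm
Mind the look-alikes: they are no part of the job. Leave any yellow look-alike of the vial alone.

How it is judged:
By the outcome, as a careful person would: the job done as asked, in the order asked, and still so for the second after the job is handed in, with the robot touching nothing.
It also fails if it takes over 69 s, if anything falls off the work surface, if the arm or the gripper's body presses on something with over 40 N, if the wrist force passes 120 N, or if a joint passes its speed limit or range.

## Working session

There is one attempt and no reset: what is moved stays moved. The work goes in short steps, Python scripts to look and compute and a shell command to move; the robot and the scene stay as the last step left them, time stands still between calls to the robot, and variables do not carry over. Pictures are saved under pics/ and viewed, and the job is handed in when it is done.

```bash
mkdir -p pics
cat > h.py <<'E'
import numpy as np,cv2
from bench import robot,vision,order
def save(cam,name):
    p,d=vision.read_camera(cam); cv2.imwrite(f'pics/{name}.png',p[:,:,::-1]); np.save(f'pics/{name}.npy',d); return p,d
def world(cam,u,v,d):
    P=vision.camera_params(cam);K=np.array(P['K']);R=cv2.Rodrigues(np.array(P['rvec'],float))[0];t=np.array(P['tvec']).ravel()
    c=np.array([(u-K[0,2])/K[0,0],(v-K[1,2])/K[1,1],1])*d
    return R.T@(c-t)
def proj(cam,X):
    P=vision.camera_params(cam)
    return cv2.projectPoints(np.array(X,float).reshape(-1,3),np.array(P['rvec'],float),np.array(P['tvec'],float),np.array(P['K'],float),None)[0].reshape(-1,2)
E
python3 - <<'E'
from h import *
o=robot.get_obs();print(o)
for c in('side','top'):
    save(c,c+'0')
    for l in('cap_center','vial','dish','cup','dropper','floss','clipper'):
        print(c,l,[(np.round(x['position'],3),round(x['p'],2)) for x in vision.landmark_of(c,l)])
E
```

```text
{'time_s': 0.0, 'joint_pos': array([ 1.28049841,  0.61591463, -0.01259416,  1.42488912,  0.00811625,
        1.10341578, -0.0403935 ]), 'qvel': array([ 0.00062281, -0.00013419, -0.00120493,  0.00053695,  0.00068185,
       -0.00144823,  0.0002094 ]), 'joint_torque': array([-1.86640714e-04, -4.58941483e+01,  2.09218659e-01, -1.65745676e+01,
       -6.10447791e-02,  2.04540754e-02,  2.19667104e-04]), 'tcp_pos': array([ 0.16925313, -0.62668662,  0.19288756]), 'tool_rot': array([-1.27230801e-03,  9.91309027e-01,  1.31547533e-01, -2.01525258e-04]), 'ft_force': array([-0.41967208,  0.45843056,  0.45010747]), 'moment': array([ 0.00651526,  0.00171959, -0.0050208 ]), 'grip_width': 0.09287216906557141}
side cap_center [(array([ 0.493, -0.16 ,  0.116]), 0.7)]
side vial [(array([ 0.654, -0.206,  0.   ]), 0.85), (array([ 0.497, -0.315, -0.002]), 0.75), (array([ 0.499, -0.152, -0.001]), 0.74), (array([ 0.494, -0.16 ,  0.116]), 0.68)]
side dish [(array([0.478, 0.126, 0.025]), 0.83)]
side cup [(array([0.595, 0.207, 0.022]), 0.81)]
side dropper [(array([0.616, 0.117, 0.02 ]), 0.68)]
side floss [(array([0.568, 0.071, 0.022]), 0.65)]
side clipper [(array([0.507, 0.241, 0.026]), 0.62)]
top cap_center [(array([ 0.497, -0.159,  0.108]), 0.56)]
top vial [(array([ 0.496, -0.157, -0.007]), 0.97), (array([ 0.497, -0.314,  0.   ]), 0.58), (array([ 0.654, -0.204,  0.   ]), 0.56)]
top dish [(array([0.471, 0.128, 0.02 ]), 0.84)]
top cup [(array([0.597, 0.205, 0.016]), 0.78)]
top dropper [(array([0.613, 0.121, 0.019]), 0.63), (array([0.503, 0.239, 0.023]), 0.38)]
top floss [(array([0.561, 0.068, 0.019]), 0.55)]
top clipper [(array([0.503, 0.24 , 0.021]), 0.56)]
```

View pics/side0.png

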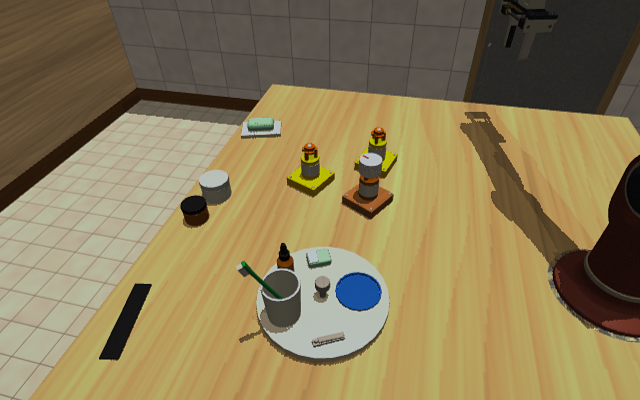

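View pics/top0.png

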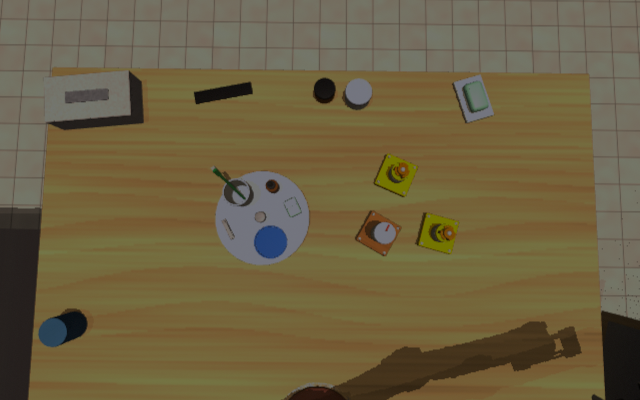

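Run:
```python
from h import *
for c in('top','side'):
    p,d=save(c,c+'1')
    P=vision.camera_params(c)
    h,w=d.shape;u,v=np.meshgrid(np.arange(w),np.arange(h))
    K=np.array(P['K']);R=cv2.Rodrigues(np.array(P['rvec'],float))[0];t=np.array(P['tvec']).ravel()
    C=np.stack([(u-K[0,2])/K[0,0]*d,(v-K[1,2])/K[1,1]*d,d],-1);W=(C-t)@R
    def stat(n,m):
        X=W[m]; 
        if len(X): 
            e=cv2.minEnclosingCircle(X[:,:2].astype(np.float32)); print(c,n,len(X),X.mean(0).round(4),X.min(0).round(3),X.max(0).round(3),np.round(e[0],4),round(e[1],4))
    ok=d>0
    near=lambda x,y,r:(np.hypot(W[...,0]-x,W[...,1]-y)<r)&ok
    stat('captop',near(.496,-.158,.045)&(W[...,2]>.12))
    pi=p.astype(int)
    red=near(.496,-.158,.03)&(W[...,2]>.115)&(pi[...,0]>pi[...,1]+50)&(pi[...,0]>pi[...,2]+50)
    stat('red',red)
    X=W[red][:,:2]
    if len(X)>2: print('bar dir',cv2.fitLine(X.astype(np.float32),cv2.DIST_L2,0,.01,.01).ravel())
    stat('dish',near(.474,.127,.06)&(pi[...,2]>pi[...,0]+50))
    stat('knob',near(.535,.15,.035)&(W[...,2]>.05)&(W[...,2]<.075))
    stat('knob-disc',near(.535,.15,.16)&(W[...,2]>.015)&(W[...,2]<.03))
    stat('brush',near(.60,.22,.12)&(W[...,2]>.12))
    for y in[(.497,-.315),(.654,-.205)]: stat('yellow',near(*y,.045)&(W[...,2]>.03))
    s=cv2.resize(p[180:260,340:460] if c=='top' else p[120:220,280:420],None,fx=5,fy=5,interpolation=cv2.INTER_NEAREST)
    cv2.imwrite(f'pics/{c}z.png',s[:,:,::-1])
```

```text
top captop 383 [ 0.4988 -0.1557  0.1276] [ 0.474 -0.181  0.12 ] [ 0.523 -0.131  0.133] [ 0.4989 -0.1564] 0.0265
top red 7 [ 0.5104 -0.1621  0.1286] [ 0.504 -0.164  0.127] [ 0.516 -0.159  0.132] [ 0.5103 -0.1619] 0.0064
bar dir [ 0.9091784  -0.41640684  0.51044846 -0.16211265]
top dish 817 [0.4725 0.1284 0.0223] [0.432 0.086 0.016] [0.513 0.17  0.031] [0.4723 0.1281] 0.043
top knob 98 [0.5371 0.1505 0.0631] [0.525 0.138 0.055] [0.55  0.163 0.069] [0.5374 0.1511] 0.014
top knob-disc 5963 [0.5283 0.1487 0.022 ] [0.414 0.027 0.015] [0.66  0.275 0.03 ] [0.5376 0.1513] 0.125
top brush 90 [0.6291 0.2319 0.1644] [0.613 0.218 0.121] [0.647 0.246 0.19 ] [0.6303 0.2307] 0.0208
top yellow 360 [ 0.5004 -0.306   0.0869] [ 0.479 -0.332  0.03 ] [ 0.523 -0.29   0.117] [ 0.5008 -0.3123] 0.0229
top yellow 328 [ 0.6509 -0.1979  0.089 ] [ 0.632 -0.224  0.03 ] [ 0.677 -0.18   0.118] [ 0.6548 -0.203 ] 0.0236
side captop 297 [ 0.4965 -0.1502  0.1265] [ 0.471 -0.18   0.12 ] [ 0.523 -0.126  0.13 ] [ 0.4985 -0.1535] 0.0281
side red 7 [ 0.5111 -0.1626  0.1282] [ 0.506 -0.167  0.127] [ 0.516 -0.158  0.13 ] [ 0.5108 -0.1626] 0.0067
bar dir [ 0.8248851  -0.5653004   0.5110832  -0.16261108]
side dish 1363 [0.4718 0.1277 0.0221] [0.429 0.083 0.018] [0.515 0.174 0.028] [0.4711 0.1274] 0.0463
side knob 201 [0.5345 0.1562 0.061 ] [0.522 0.14  0.05 ] [0.549 0.168 0.065] [0.5354 0.1537] 0.014
side knob-disc 9114 [0.5126 0.1704 0.0215] [0.411 0.028 0.015] [0.658 0.278 0.03 ] [0.5356 0.1528] 0.1258
side brush 244 [0.6282 0.2376 0.164 ] [0.61  0.222 0.12 ] [0.645 0.249 0.188] [0.6262 0.235 ] 0.0201
side yellow 435 [ 0.4966 -0.3014  0.0799] [ 0.475 -0.327  0.031] [ 0.522 -0.286  0.116] [ 0.4978 -0.3098] 0.0243
side yellow 552 [ 0.6495 -0.1901  0.074 ] [ 0.629 -0.218  0.03 ] [ 0.676 -0.177  0.116] [ 0.6527 -0.1998] 0.0236
```

View pics/topz.png

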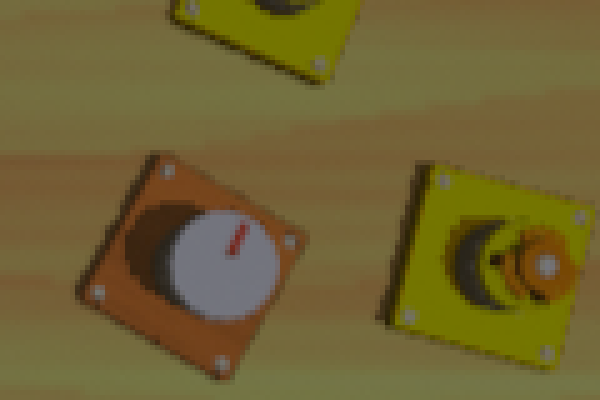

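View pics/sidez.png

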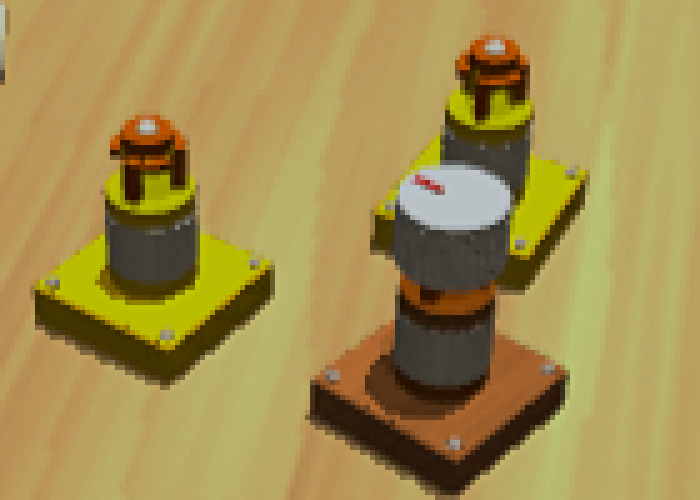

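```bash
python3 -m creep '2 2.9 0.2 0 0 3.7;2.2 3.13 0.2 0 0 3.84;2.2 3.13 0.2 0 0 3.84;2.2 3.13 0.2 0 0 3.84;2.2 3.13 0 0 0 3.84'; python3 -m creep '2.2 3.13 0 0 0 3.84;2.2 3.13 0 0 0 3.84;2.2 3.13 0 0 0 3.84;2.2 3.13 0 0 0 3.84;2.2 3.13 0 0 0 3.84';python3 -m creep '2.2 3.13 0 0 0 3.84;2.2 3.13 0 0 0 3.84;2.2 3.13 0 0 0 3.84;2.2 3.13 0 0 0 3.84;1 1.5 0 0 0 2'
```

```text
time_s: 1.32
tcp_pos: [0.2785, -0.472, 0.2027]
tool_rot: [0.001, 0.955, 0.295, 0.0]
ft_force: [0.8, 0.6, -0.4]
grip_width: 0.0928
time_s: 1.73
tcp_pos: [0.3884, -0.3153, 0.2024]
tool_rot: [0.0, 0.893, 0.45, 0.0]
ft_force: [0.4, 0.3, 0.3]
grip_width: 0.0932
time_s: 2.15
tcp_pos: [0.4886, -0.1709, 0.2027]
tool_rot: [-0.0, 0.813, 0.583, 0.002]
ft_force: [0.0, 0.0, -0.0]
grip_width: 0.0931
```

```bash
cat >> h.py <<'E'
from scipy.spatial.transform import Rotation as Ro
def wristcloud(name):
    o=robot.get_obs(); p,d=save('wrist',name)
    P=vision.camera_params('wrist');K=np.array(P['K']);T=np.array(P['T_tool_cam'])
    h,w=d.shape;u,v=np.meshgrid(np.arange(w),np.arange(h))
    C=np.stack([(u-K[0,2])/K[0,0]*d,(v-K[1,2])/K[1,1]*d,d],-1)
    q=o['tool_rot'];R=Ro.from_quat([q[1],q[2],q[3],q[0]]).as_matrix()
    W=(C@T[:3,:3].T+T[:3,3])@R.T+o['tcp_pos']
    y=R[:,1];print('t',o['time_s'],'tcp',o['tcp_pos'].round(4),'jaw deg',np.degrees(np.arctan2(y[1],y[0])).round(1),'tilt z',R[:,2].round(3),'F',o['ft_force'].round(1),'q',o['joint_pos'].round(2))
    return p,d,W
E
python3 - <<'E'
from h import *
p,d,W=wristcloud('w1')
m=(d>0)&(W[...,2]>.122)&(W[...,2]<.134)&(np.hypot(W[...,0]-.498,W[...,1]+.157)<.04)
X=W[m];print(len(X),X.mean(0),cv2.minEnclosingCircle(X[:,:2].astype(np.float32)))
pi=p.astype(int);r=m&(pi[...,0]>pi[...,1]+50)&(pi[...,0]>pi[...,2]+50)
X=W[r];print(len(X),X.mean(0),cv2.fitLine(X[:,:2].astype(np.float32),cv2.DIST_L2,0,.01,.01).ravel())
E
```

```text
t 2.15 tcp [ 0.4886 -0.1709  0.2027] jaw deg -18.7 tilt z [ 0.003  0.003 -1.   ] F [ 0.  0. -0.] q [ 0.55  0.42 -0.36  1.79  0.17  0.97 -0.21]
2659 [ 0.49757753 -0.15691932  0.12663449] ((0.4974658787250519, -0.15771517157554626), 0.026483800262212753)
71 [ 0.50932441 -0.16405615  0.12695407] [ 0.9622301  -0.27223745  0.50932443 -0.16405615]
```

View pics/w1.png

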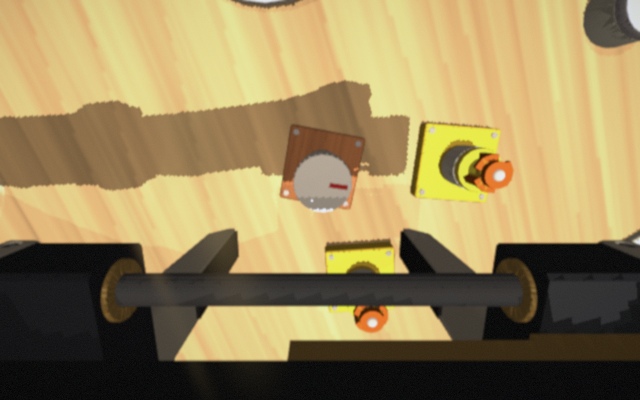

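```bash
python3 -m creep '0.5 0.7 0 0 0 0;0.4 0.7 -1 0 0 0;0 0 -2 0 0 0;0 0 -2 0 0 0;0 0 -1.5 0 0 0'; python3 -m creep '0 0 -1 0 0 0;0 0 -0.7 0 0 0;0 0 -0.5 0 0 0;0 0 0 0 0 0'
```

```text
time_s: 2.62
tcp_pos: [0.4931, -0.1637, 0.1351]
tool_rot: [-0.001, 0.816, 0.578, -0.001]
ft_force: [-0.4, -0.1, 0.3]
grip_width: 0.0931
time_s: 2.95
tcp_pos: [0.494, -0.1629, 0.1143]
tool_rot: [-0.0, 0.816, 0.578, -0.0]
ft_force: [0.1, 0.5, 1.0]
grip_width: 0.0929
```

```bash
python3 -m creep '0.2 0.3 0 0 0 0;0.15 0.3 0.05 0 0 0;0 0 0 0 0 0;0 0 0 0 0 0'
python3 - <<'E'
from h import *
p,d,W=wristcloud('w2')
E
```

```text
time_s: 3.28
tcp_pos: [0.4987, -0.1562, 0.1162]
tool_rot: [0.001, 0.815, 0.579, 0.001]
ft_force: [-0.3, -0.3, -0.2]
grip_width: 0.0925
t 3.2833 tcp [ 0.4987 -0.1562  0.1162] jaw deg -19.2 tilt z [ 0.001 -0.    -1.   ] F [-0.3 -0.3 -0.2] q [ 0.48  0.53 -0.32  1.88  0.23  0.76 -0.31]
```

View pics/w2.png

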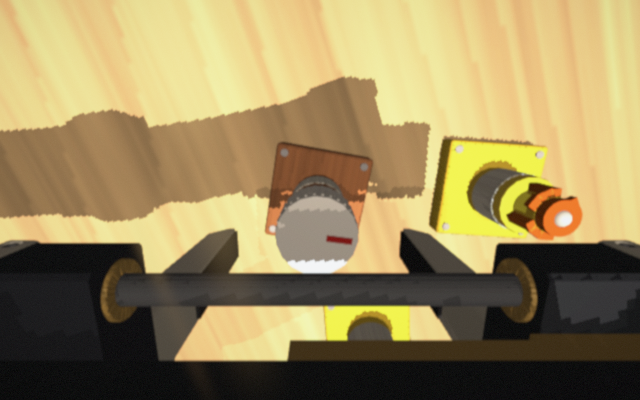

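Run:
```python
from h import *
p,d,W=wristcloud('w3')
m=(d>0)&(W[...,2]>.122)&(W[...,2]<.134)&(np.hypot(W[...,0]-.498,W[...,1]+.157)<.04)
X=W[m];print(len(X),X.mean(0),cv2.minEnclosingCircle(X[:,:2].astype(np.float32)))
P=vision.camera_params('wrist');T=np.linalg.inv(np.array(P['T_tool_cam']));print(np.array(P['T_tool_cam']).round(3))
for z in(-.008,.011):
  for y in (-.046,0,.046):
    c=T@[0,y,z,1];q=np.array(P['K'])@c[:3];print(z,y,q[:2]/q[2],c[2])
```

```text
t 3.3333 tcp [ 0.4984 -0.1564  0.1161] jaw deg -19.2 tilt z [ 0.001 -0.    -1.   ] F [-0.2  1.   0.1] q [ 0.48  0.53 -0.32  1.88  0.23  0.76 -0.31]
5220 [ 0.49793028 -0.15601253  0.12660567] ((0.4974769651889801, -0.15722350776195526), 0.026503320783376694)
[[ 0.001 -0.971 -0.241  0.065]
 [ 1.     0.001  0.     0.   ]
 [-0.    -0.241  0.971 -0.189]
 [ 0.     0.     0.     1.   ]]
-0.008 -0.046 [243.93736748 232.95095537] 0.19150238146666743
-0.008 0 [317.71012435 233.00924903] 0.1915249401397304
-0.008 0.046 [391.4655047  233.06752895] 0.19154749881279337
0.011 -0.046 [250.47774431 223.46016267] 0.20994229869720912
0.011 0 [317.77079268 223.51435644] 0.2099648573702721
0.011 0.046 [385.04938264 223.56853857] 0.20998741604333507
```

```bash
python3 -m creep '0 0 -0.15 0 0 0;0 0 0 0 0 0;0 0 0 0 0 0;0 0 0 0 0 0;0 0 0 0 0 0' 255;  python3 -m creep '0 0 0 0 0 0;0 0 0 0 0 0;0 0 0 0 0 0;0 0 0 0 0 0'
```

```text
time_s: 3.8
tcp_pos: [0.4979, -0.1566, 0.114]
tool_rot: [-0.0, 0.815, 0.579, -0.0]
ft_force: [0.5, -0.9, -0.8]
grip_width: 0.0644
time_s: 4.13
tcp_pos: [0.498, -0.1566, 0.1141]
tool_rot: [-0.0, 0.815, 0.579, -0.0]
ft_force: [1.0, -0.5, -0.6]
grip_width: 0.0375
```

Run:
```python
from h import *
p,d,W=wristcloud('w4');print(robot.get_obs()['grip_width'],robot.get_obs()['moment'])
save('side','s4')
```

```text
t 4.1333 tcp [ 0.498  -0.1566  0.1141] jaw deg -19.3 tilt z [-0.  0. -1.] F [ 1.  -0.5 -0.6] q [ 0.48  0.54 -0.32  1.88  0.23  0.76 -0.31]
0.0334998933988152 [-0.03878537 -0.07145678  0.0412968 ]
```

View pics/w4.png

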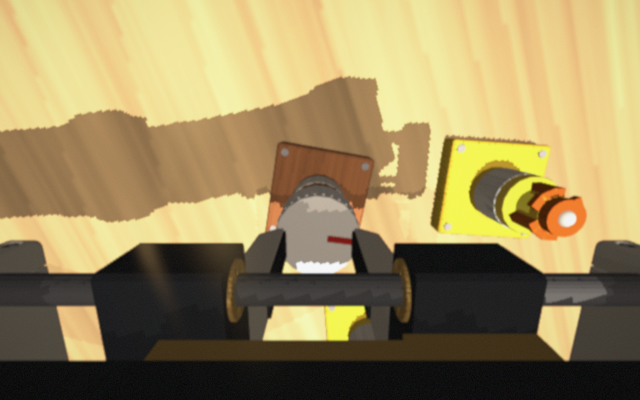

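View pics/s4.png

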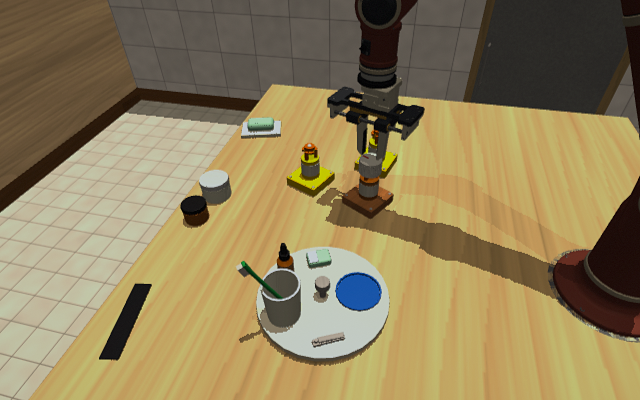

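```bash
python3 -m creep '0 0 0 0 0 0;0 0 0 0 0 0'
python3 - <<'E'
from h import *
p,d,W=wristcloud('w5');print(robot.get_obs()['grip_width'],robot.get_obs()['moment'])
E
```

```text
time_s: 4.4
tcp_pos: [0.498, -0.1566, 0.1141]
tool_rot: [-0.0, 0.815, 0.579, 0.0]
ft_force: [-1.1, 0.8, -0.2]
grip_width: 0.0164
t 4.4 tcp [ 0.498  -0.1566  0.1141] jaw deg -19.3 tilt z [-0.  0. -1.] F [-1.1  0.8 -0.2] q [ 0.48  0.54 -0.32  1.88  0.23  0.76 -0.31]
0.012492935477245443 [-0.08857957 -0.06759147 -0.03429122]
```

View pics/w5.png

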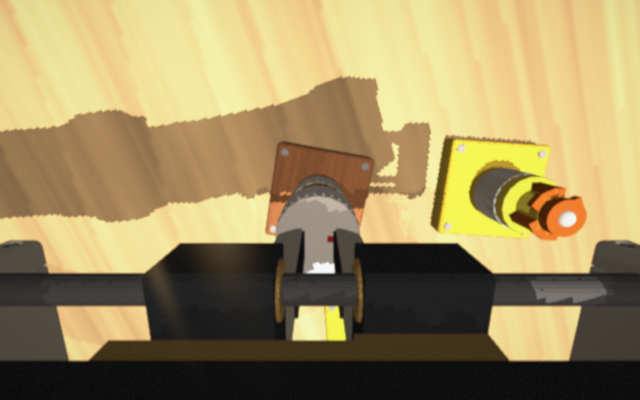

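Run:
```python
from h import *
p,d,W=wristcloud('w6');print(robot.get_obs()['grip_width'])
for v in range(222,275,6): print(v,[(u,*W[v,u].round(3)) for u in(290,300,320,342,350)])
p,d=save('side','s6')
cv2.imwrite('pics/s6z.png',cv2.resize(p[70:220,300:440],None,fx=5,fy=4,interpolation=cv2.INTER_NEAREST)[:,:,::-1])
```

```text
t 4.45 tcp [ 0.498  -0.1566  0.1141] jaw deg -19.3 tilt z [-0.  0. -1.] F [0.8 0.  0.8] q [ 0.48  0.54 -0.32  1.88  0.23  0.76 -0.31]
0.008216085875548828
222 [(290, np.float64(0.485), np.float64(-0.143), np.float64(0.126)), (300, np.float64(0.491), np.float64(-0.145), np.float64(0.127)), (320, np.float64(0.502), np.float64(-0.149), np.float64(0.126)), (342, np.float64(0.515), np.float64(-0.153), np.float64(0.127)), (350, np.float64(0.519), np.float64(-0.154), np.float64(0.128))]
228 [(290, np.float64(0.52), np.float64(-0.095), np.float64(0.303)), (300, np.float64(0.49), np.float64(-0.148), np.float64(0.127)), (320, np.float64(0.501), np.float64(-0.153), np.float64(0.126)), (342, np.float64(0.514), np.float64(-0.157), np.float64(0.127)), (350, np.float64(0.518), np.float64(-0.158), np.float64(0.127))]
234 [(290, np.float64(0.487), np.float64(-0.144), np.float64(0.147)), (300, np.float64(0.492), np.float64(-0.145), np.float64(0.147)), (320, np.float64(0.5), np.float64(-0.156), np.float64(0.127)), (342, np.float64(0.513), np.float64(-0.153), np.float64(0.147)), (350, np.float64(0.517),
[... 1317 characters left out ...]
), np.float64(-0.127), np.float64(0.235))]
264 [(290, np.float64(0.503), np.float64(-0.123), np.float64(0.235)), (300, np.float64(0.494), np.float64(-0.146), np.float64(0.185)), (320, np.float64(0.493), np.float64(-0.175), np.float64(0.126)), (342, np.float64(0.511), np.float64(-0.152), np.float64(0.184)), (350, np.float64(0.516), np.float64(-0.128), np.float64(0.236))]
270 [(290, np.float64(0.503), np.float64(-0.124), np.float64(0.236)), (300, np.float64(0.493), np.float64(-0.148), np.float64(0.186)), (320, np.float64(0.492), np.float64(-0.179), np.float64(0.126)), (342, np.float64(0.51), np.float64(-0.152), np.float64(0.19)), (350, np.float64(0.516), np.float64(-0.128), np.float64(0.238))]
```

View pics/s6z.png

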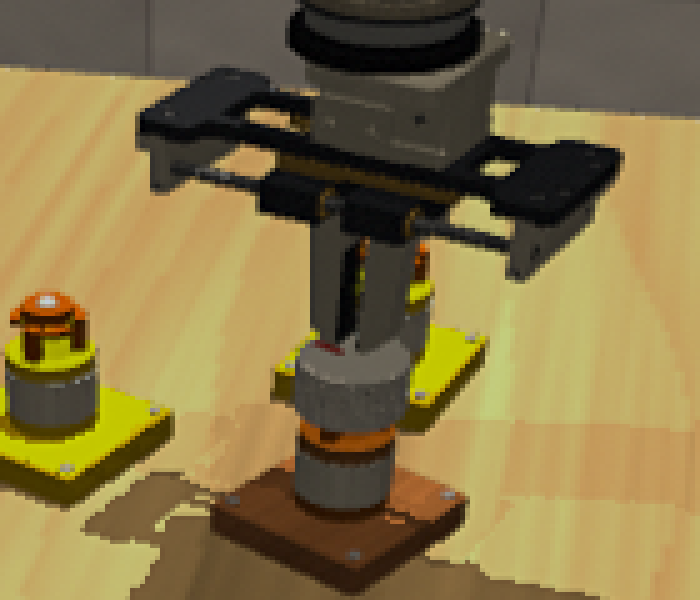

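View pics/w6.png

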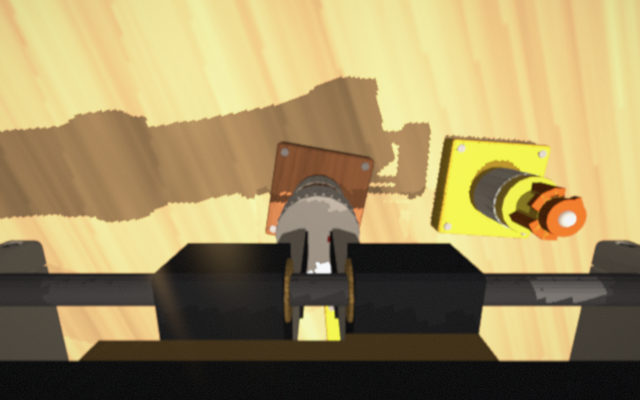

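Run:
```python
from h import *
d=np.load('pics/s6.npy')
for v in range(128,172,3): print(v,[(u,*world('side',u,v,d[v,u]).round(3).tolist()) for u in(366,373,378,382)])
print(proj('side',[[.498,-.1566,.103],[.498,-.1566,.128]]))
```

```text
128 [(366, 0.511, -0.149, 0.208), (373, 0.493, -0.115, 0.231), (378, 0.482, -0.11, 0.235), (382, 0.475, -0.115, 0.233)]
131 [(366, 0.511, -0.151, 0.201), (373, 0.495, -0.143, 0.207), (378, 0.482, -0.113, 0.226), (382, 0.477, -0.147, 0.207)]
134 [(366, 0.51, -0.15, 0.194), (373, 0.495, -0.144, 0.199), (378, 0.484, -0.141, 0.202), (382, 0.476, -0.149, 0.198)]
137 [(366, 0.51, -0.15, 0.187), (373, 0.495, -0.148, 0.19), (378, 0.484, -0.142, 0.195), (382, 0.476, -0.153, 0.189)]
140 [(366, 0.509, -0.147, 0.181), (373, 0.494, -0.144, 0.185), (378, 0.483, -0.139, 0.189), (382, 0.487, -0.309, 0.084)]
143 [(366, 0.509, -0.151, 0.171), (373, 0.493, -0.144, 0.177), (378, 0.482, -0.141, 0.181), (382, 0.486, -0.306, 0.077)]
146 [(366, 0.508, -0.147, 0.165), (373, 0.493, -0.146, 0.168), (378, 0.482, -0.14, 0.174), (382, 0.485, -0.3, 0.072)]
149 [(366, 0.508, -0.149, 0.157), (373, 0.492, -0.142, 0.164), (378, 0.482, -0.145, 0.163), (382, 0.484, -0.296, 0.065)]
152 [(366, 0.508, -0.15, 0.148), (373, 0.492, -0.142, 0.155), (378, 0.481, -0.148, 0.153), (382, 0.483, -0.296, 0.056)]
155 [(366, 0.507, -0.149, 0.141), (373, 0.491, -0.145, 0.146), (378, 0.483, -0.175, 0.127), (382, 0.482, -0.299, 0.045)]
158 [(366, 0.508, -0.159, 0.126), (373, 0.492, -0.161, 0.127), (378, 0.481, -0.161, 0.128), (382, 0.482, -0.301, 0.034)]
161 [(366, 0.506, -0.148, 0.125), (373, 0.49, -0.148, 0.128), (378, 0.48, -0.151, 0.127), (382, 0.471, -0.16, 0.123)]
164 [(366, 0.504, -0.133, 0.128), (373, 0.489, -0.137, 0.128), (378, 0.478, -0.142, 0.126), (382, 0.479, -0.287, 0.025)]
167 [(366, 0.503, -0.132, 0.121), (373, 0.488, -0.131, 0.124), (378, 0.477, -0.139, 0.12), (382, 0.478, -0.273, 0.025)]
170 [(366, 0.503, -0.133, 0.112), (373, 0.487, -0.132, 0.115), (378, 0.477, -0.137, 0.113), (382, 0.476, -0.259, 0.025)]
[[369.48933786 167.42453576]
 [370.19435217 158.40393261]]
```

Run:
```python
from h import *
P=vision.camera_params('wrist');K=np.array(P['K']);T=np.array(P['T_tool_cam'])
for n in('w1','w2','w4','w6'):
    d=np.load(f'pics/{n}.npy');h,w=d.shape;u,v=np.meshgrid(np.arange(w),np.arange(h))
    C=np.stack([(u-K[0,2])/K[0,0]*d,(v-K[1,2])/K[1,1]*d,d],-1);X=C@T[:3,:3].T+T[:3,3]
    m=(d>0)&(abs(X[...,0])<.012)&(abs(X[...,1])<.07)&(X[...,2]>-.06)&(X[...,2]<-.014)
    q=X[m];print(n,len(q),np.percentile(q[:,2],[90,99,100]).round(4), np.unique(v[m])[[0,-1]],q[np.argsort(-q[:,2])[:6]].round(3).tolist())
```

```text
w1 2636 [-0.029  -0.0237 -0.0221] [229 272] [[-0.004, -0.046, -0.022], [-0.003, 0.047, -0.022], [0.008, 0.05, -0.023], [-0.003, -0.046, -0.023], [0.008, -0.048, -0.023], [0.007, -0.047, -0.023]]
w2 2625 [-0.0289 -0.0238 -0.0226] [229 272] [[0.007, -0.048, -0.023], [-0.003, 0.047, -0.023], [0.007, -0.047, -0.023], [0.008, -0.048, -0.023], [0.007, 0.048, -0.023], [0.007, -0.047, -0.023]]
w4 1968 [-0.0287 -0.0141 -0.014 ] [218 272] [[0.001, -0.007, -0.014], [-0.002, 0.012, -0.014], [-0.002, 0.013, -0.014], [-0.002, 0.011, -0.014], [-0.011, -0.019, -0.014], [-0.007, 0.014, -0.014]]
w6 1198 [-0.0289 -0.0144 -0.014 ] [219 272] [[0.007, 0.001, -0.014], [0.01, 0.001, -0.014], [-0.002, -0.002, -0.014], [-0.004, 0.006, -0.014], [0.004, 0.019, -0.014], [0.01, -0.019, -0.014]]
```

The fingertips actually stand about 22 mm behind the reported TCP. The wrist depth reads −0.022 in the tool frame and the side camera reads about −0.026, where the spec says +11 mm. The jaws therefore closed above the cap without touching it. I'll reopen and go about 33 mm lower.

```bash
python3 -m creep '0 0 0 0 0 0;0 0 0 0 0 0;0 0 0 0 0 0;0 0 0 0 0 0;0 0 0 0 0 0' 0;  python3 -m creep '0 0 0 0 0 0;0 0 0 0 0 0;0 0 0 0 0 0;0 0 0 0 0 0;0 0 0 0 0 0';python3 -m creep '0 0 0 0 0 0;0 0 0 0 0 0;0 0 0 0 0 0;0 0 0 0 0 0;0 0 0 0 0 0'
```

```text
time_s: 4.97
tcp_pos: [0.498, -0.1566, 0.1141]
tool_rot: [-0.0, 0.815, 0.579, -0.0]
ft_force: [-0.5, 1.0, 0.4]
grip_width: 0.0331
time_s: 5.38
tcp_pos: [0.498, -0.1566, 0.114]
tool_rot: [-0.0, 0.815, 0.579, -0.0]
ft_force: [0.9, 0.2, -0.6]
grip_width: 0.0668
time_s: 5.8
tcp_pos: [0.498, -0.1566, 0.114]
tool_rot: [-0.0, 0.815, 0.579, 0.0]
ft_force: [0.2, -0.0, -0.3]
grip_width: 0.0925
```

```bash
python3 -m creep '0 0 -0.5 0 0 0;0 0 -0.6 0 0 0;0 0 -0.6 0 0 0;0 0 -0.6 0 0 0;0 0 -0.5 0 0 0';  python3 -m creep '0 0 -0.5 0 0 0;0 0 0 0 0 0;0 0 0 0 0 0'
python3 - <<'E'
from h import *
wristcloud('w7');save('side','s7')
E
```

```text
time_s: 6.22
tcp_pos: [0.4976, -0.1565, 0.085]
tool_rot: [-0.0, 0.815, 0.579, -0.0]
ft_force: [-0.2, -0.3, -0.8]
grip_width: 0.0934
time_s: 6.47
tcp_pos: [0.4978, -0.1565, 0.0806]
tool_rot: [-0.0, 0.815, 0.579, -0.0]
ft_force: [0.5, 0.2, -0.6]
grip_width: 0.0932
t 6.4667 tcp [ 0.4978 -0.1565  0.0806] jaw deg -19.3 tilt z [-0.001  0.    -1.   ] F [ 0.5  0.2 -0.6] q [ 0.46  0.58 -0.3   1.92  0.26  0.68 -0.33]
```

View pics/w7.png

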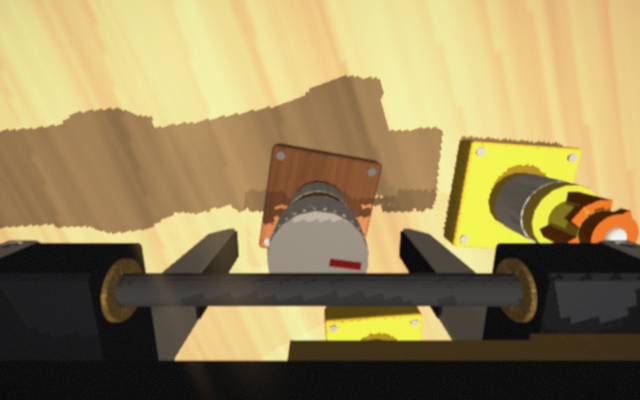

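```bash
python3 -m creep '0 0 0 0 0 0;0 0 0 0 0 0;0 0 0 0 0 0;0 0 0 0 0 0;0 0 0 0 0 0' 255;  python3 -m creep '0 0 0 0 0 0;0 0 0 0 0 0;0 0 0 0 0 0;0 0 0 0 0 0;0 0 0 0 0 0'
python3 - <<'E'
from h import *
wristcloud('w8');print(robot.get_obs()['grip_width'],robot.get_obs()['moment'].round(2))
E
```

```text
time_s: 6.98
tcp_pos: [0.4981, -0.1566, 0.0812]
tool_rot: [0.0, 0.815, 0.579, 0.0]
ft_force: [1.0, -0.1, -0.4]
grip_width: 0.0644
time_s: 7.4
tcp_pos: [0.4973, -0.1564, 0.081]
tool_rot: [-0.001, 0.815, 0.579, -0.001]
ft_force: [-1.5, 0.3, 2.8]
grip_width: 0.0512
t 7.4 tcp [ 0.4973 -0.1564  0.081 ] jaw deg -19.3 tilt z [-0.001  0.    -1.   ] F [-1.5  0.3  2.8] q [ 0.46  0.58 -0.3   1.92  0.26  0.68 -0.33]
0.05122015127891551 [0.12 0.52 0.01]
```

View pics/w8.png

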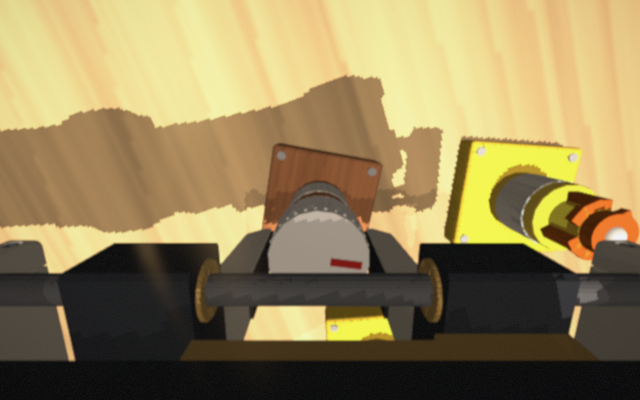

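```bash
python3 -m creep '0 0 -0.1 0 0 0;0 0 -0.1 0 0 0;0 0 0 0 0 0'; python3 -m creep '0 0 -0.1 0 0 0;0 0 -0.1 0 0 0;0 0 0 0 0 0'
```

```text
time_s: 7.7
tcp_pos: [0.4975, -0.1564, 0.0798]
tool_rot: [-0.0, 0.815, 0.579, -0.0]
ft_force: [-3.5, 0.3, 8.7]
grip_width: 0.0515
time_s: 7.95
tcp_pos: [0.4975, -0.1565, 0.078]
tool_rot: [-0.0, 0.815, 0.579, -0.0]
ft_force: [-4.0, 0.6, 9.6]
grip_width: 0.0513
```

```bash
python3 -m creep '0 0 -0.1 0 0 0;0 0 -0.1 0 0 0;0 0 0 0 0 0'; python3 -m creep '0 0 -0.1 0 0 0;0 0 0 0 0 0'
python3 - <<'E'
from h import *
print(robot.get_obs()['ft_force'])
E
```

```text
time_s: 8.2
tcp_pos: [0.4975, -0.1565, 0.0762]
tool_rot: [-0.0, 0.815, 0.579, -0.0]
ft_force: [-4.9, 2.1, 10.8]
grip_width: 0.0514
time_s: 8.37
tcp_pos: [0.4975, -0.1565, 0.0753]
tool_rot: [-0.0, 0.815, 0.579, -0.0]
ft_force: [-5.5, 0.8, 12.5]
grip_width: 0.0514
[-5.46802688  0.77756324 12.46115404]
```

```bash
python3 -m creep '-0.05 0 -0.1 0 0 0;0 0 0 0 0 0'; python3 -m creep '0 0 -0.1 0 0 0;0 0 0 0 0 0';python3 -m creep '0 0 -0.1 0 0 0;0 0 0 0 0 0'
```

```text
time_s: 8.53
tcp_pos: [0.4975, -0.1565, 0.0746]
tool_rot: [0.0, 0.815, 0.579, -0.0]
ft_force: [-5.1, 1.0, 12.9]
grip_width: 0.0512
time_s: 8.7
tcp_pos: [0.4976, -0.1565, 0.0745]
tool_rot: [0.001, 0.815, 0.579, -0.0]
ft_force: [-6.2, 2.5, 18.1]
grip_width: 0.0513
time_s: 8.87
tcp_pos: [0.4976, -0.1565, 0.0744]
tool_rot: [0.001, 0.815, 0.579, -0.0]
ft_force: [-7.6, 1.6, 25.2]
grip_width: 0.0514
```

```bash
python3 -m creep '0 0 0.02 0 0 2;0 0 0 0 0 3;0 0 0 0 0 3;0 0 0 0 0 3'
python3 - <<'E'
from h import *
o=robot.get_obs();print(o['ft_force'].round(1),o['moment'].round(2))
E
```

```text
time_s: 9.2
tcp_pos: [0.4999, -0.1566, 0.0745]
tool_rot: [0.002, 0.755, 0.655, 0.002]
ft_force: [-3.9, 1.4, 19.0]
grip_width: 0.0513
[-3.9  1.4 19. ] [ 0.27  0.74 -0.  ]
```

```bash
python3 -m creep '0 0 -0.05 0 0 0;0 0 0 0 0 0'
python3 - <<'E'
from h import *
o=robot.get_obs();print(o['ft_force'].round(1),o['moment'].round(2))
wristcloud('w9')
E
```

```text
time_s: 9.37
tcp_pos: [0.5004, -0.1567, 0.0745]
tool_rot: [0.003, 0.756, 0.654, 0.002]
ft_force: [-4.0, -0.2, 21.4]
grip_width: 0.0509
[-4.  -0.2 21.4] [ 0.3   0.99 -0.01]
t 9.3667 tcp [ 0.5004 -0.1567  0.0745] jaw deg -8.2 tilt z [ 0.006 -0.002 -1.   ] F [-4.  -0.2 21.4] q [ 0.49  0.6  -0.35  1.92  0.32  0.67 -0.19]
```

View pics/w9.png

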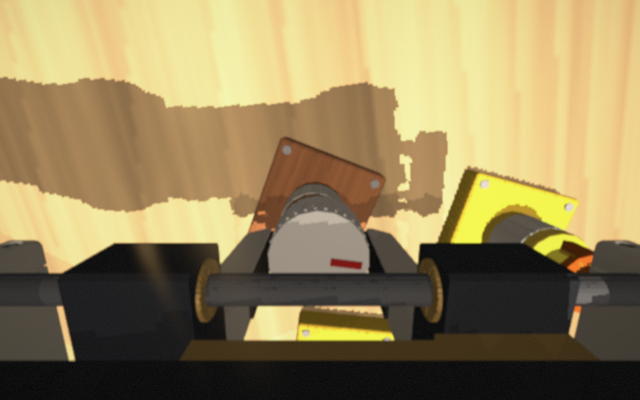

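```bash
python3 -m creep '-0.05 0 -0.03 0 0 3;-0.05 0 0 0 0 3;0 0 0 0 0 3'
python3 - <<'E'
from h import *
o=robot.get_obs();print(o['ft_force'].round(1),o['moment'].round(2))
E
```

```text
time_s: 9.67
tcp_pos: [0.5004, -0.1562, 0.0745]
tool_rot: [0.004, 0.702, 0.713, 0.002]
ft_force: [-3.3, 3.1, 22.3]
grip_width: 0.0515
[-3.3  3.1 22.3] [ 0.44  0.8  -0.15]
```

```bash
python3 -m creep '-0.05 0 -0.02 0 0 3;-0.05 0 0 0 0 4;0 0 0 0 0 4'; python3 -m creep '-0.03 0 -0.02 0 0 4;0 0 0 0 0 4;0 0 0 0 0 3'
python3 - <<'E'
from h import *
o=robot.get_obs();print(o['ft_force'].round(1),o['moment'].round(2))
E
```

```text
time_s: 9.92
tcp_pos: [0.5004, -0.156, 0.0745]
tool_rot: [0.005, 0.63, 0.777, 0.003]
ft_force: [-1.9, 2.3, 22.0]
grip_width: 0.0515
time_s: 10.17
tcp_pos: [0.5003, -0.1557, 0.0745]
tool_rot: [0.005, 0.552, 0.834, 0.003]
ft_force: [-2.6, 1.6, 23.4]
grip_width: 0.0513
[-2.6  1.6 23.4] [ 0.51  0.58 -0.09]
```

```bash
python3 -m creep '0 0 0 0 0 3;0 0 0 0 0 4;0 0 0 0 0 4'; python3 -m creep '0 0 0 0 0 4;0 0 0 0 0 3;0 0 0 0 0 0'
python3 - <<'E'
from h import *
o=robot.get_obs();print(o['ft_force'].round(1),o['moment'].round(2));wristcloud('w10')
E
```

```text
time_s: 10.42
tcp_pos: [0.5004, -0.1557, 0.0745]
tool_rot: [0.005, 0.47, 0.883, 0.002]
ft_force: [-1.8, 2.3, 23.1]
grip_width: 0.0515
time_s: 10.67
tcp_pos: [0.5004, -0.1556, 0.0745]
tool_rot: [0.005, 0.416, 0.91, 0.002]
ft_force: [-1.5, 1.5, 23.8]
grip_width: 0.0513
[-1.5  1.5 23.8] [ 0.4   0.49 -0.01]
t 10.6667 tcp [ 0.5004 -0.1556  0.0745] jaw deg 40.9 tilt z [ 0.011 -0.001 -1.   ] F [-1.5  1.5 23.8] q [ 0.65  0.64 -0.59  1.92  0.53  0.73  0.46]
```

View pics/w10.png

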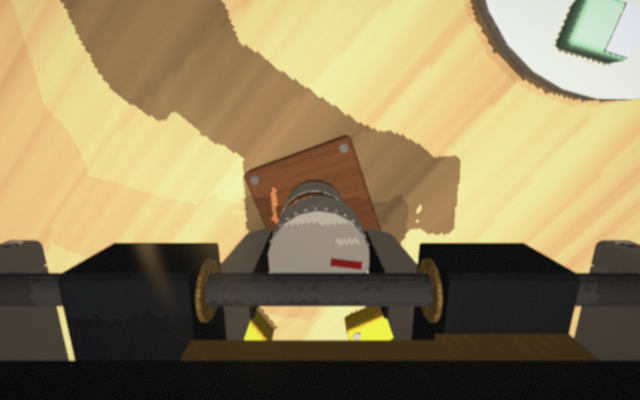

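```bash
python3 -m creep '0 0 0 0 0 3;0 0 0 0 0 3;0 0 0 0 0 3;0 0 0 0 0 0'
python3 - <<'E'
from h import *
o=robot.get_obs();print(o['ft_force'].round(1),o['moment'].round(2));wristcloud('w11')
E
```

```text
time_s: 11.05
tcp_pos: [0.4987, -0.1562, 0.0744]
tool_rot: [0.004, 0.343, 0.939, 0.0]
ft_force: [-5.3, 1.2, 26.7]
grip_width: 0.0515
[-5.3  1.2 26.7] [ 0.18  1.1  -0.05]
t 11.05 tcp [ 0.4987 -0.1562  0.0744] jaw deg 49.8 tilt z [ 0.007 -0.002 -1.   ] F [-5.3  1.2 26.7] q [ 0.67  0.65 -0.64  1.92  0.56  0.75  0.58]
```

```bash
python3 -m creep '0 0 0.1 0 0 0;0 0 0.2 0 0 0;0 0 0.2 0 0 0;0 0 0.2 0 0 0;0 0 0 0 0 0';python3 -m creep '0 0 0.1 0 0 0;0 0 0.1 0 0 0;0 0 0.1 0 0 0;0 0 0 0 0 0'; python3 -m creep '0 0 0.1 0 0 0;0 0 0.1 0 0 0;0 0 0 0 0 0'
```

```text
time_s: 11.52
tcp_pos: [0.4984, -0.1563, 0.0794]
tool_rot: [0.003, 0.344, 0.939, 0.001]
ft_force: [-0.5, 0.9, 10.6]
grip_width: 0.0515
time_s: 11.85
tcp_pos: [0.4984, -0.1563, 0.0818]
tool_rot: [0.003, 0.344, 0.939, 0.001]
ft_force: [0.3, -0.3, 7.8]
grip_width: 0.0516
time_s: 12.1
tcp_pos: [0.4964, -0.1568, 0.0823]
tool_rot: [0.001, 0.344, 0.939, 0.0]
ft_force: [1.7, -0.0, 2.0]
grip_width: 0.0514
```

```bash
python3 -m creep '0 0 0.1 0 0 0;0 0 0.1 0 0 0;0 0 0.1 0 0 0;0 0 0 0 0 0';python3 -m creep '0 0 0.2 0 0 0;0 0 0.2 0 0 0;0 0 0 0 0 0'
```

```text
time_s: 12.43
tcp_pos: [0.4958, -0.1569, 0.0851]
tool_rot: [0.001, 0.344, 0.939, 0.0]
ft_force: [3.2, -1.6, -0.8]
grip_width: 0.0514
time_s: 12.68
tcp_pos: [0.4944, -0.1563, 0.0892]
tool_rot: [-0.001, 0.344, 0.939, -0.0]
ft_force: [0.7, 0.2, -0.5]
grip_width: 0.0514
```

```bash
python3 -m creep '0.1 0 0.3 0 0 0;0.1 0 0.5 0 0 0;0 0 0.5 0 0 0;0 0 0.7 0 0 0;0 0 0.7 0 0 0';python3 -m creep '0 0 1 0 0 0;0 0 1 0 0 0;0 0 0.5 0 0 0;0 0 0 0 0 0'
python3 - <<'E'
from h import *
wristcloud('w12');save('side','s12')
E
```

```text
time_s: 13.1
tcp_pos: [0.497, -0.1565, 0.1168]
tool_rot: [-0.0, 0.344, 0.939, -0.0]
ft_force: [0.5, -1.3, -0.2]
grip_width: 0.0513
time_s: 13.43
tcp_pos: [0.4983, -0.1567, 0.1428]
tool_rot: [0.002, 0.344, 0.939, 0.0]
ft_force: [0.1, -0.3, -0.8]
grip_width: 0.0511
t 13.4333 tcp [ 0.4983 -0.1567  0.1428] jaw deg 49.7 tilt z [ 0.003 -0.001 -1.   ] F [ 0.1 -0.3 -0.8] q [ 0.73  0.57 -0.71  1.85  0.46  0.9   0.67]
```

View pics/s12.png

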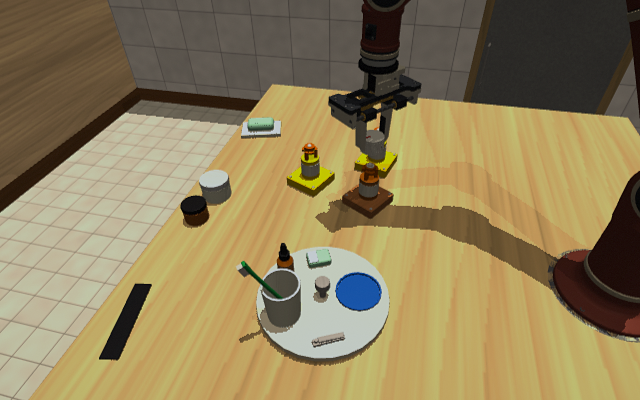

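View pics/w12.png

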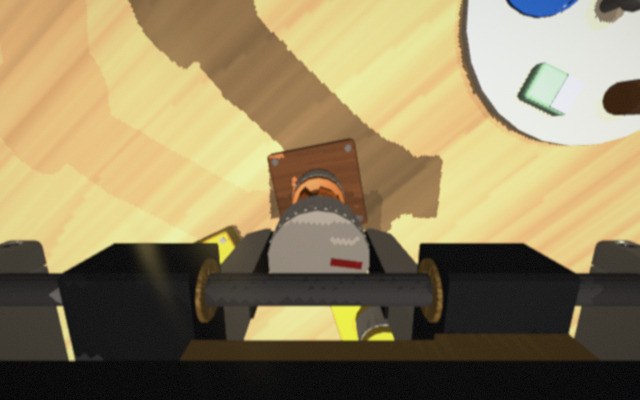

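```bash
python3 -m creep '-0.2 1.8 0 0 0 4;-0.3 2.85 0 0 0 6;-0.3 2.85 0 0 0 6;-0.3 2.85 0 0 0 6;-0.3 2.85 0 0 0 6'; python3 -m creep '-0.3 2.85 0 0 0 6;-0.3 2.85 0 0 0 6;-0.3 2.85 0 0 0 6;-0.2 2.85 0 0 0 6;-0.1 2 0 0 0 5'; python3 -m creep '0 0.8 0 0 0 3;0 0 0 0 0 0;0 0 0 0 0 0'
python3 - <<'E'
from h import *
p,d,W=wristcloud('w13');p,d=save('side','s13')
p,d=save('top','t13')
print([(x['position'],x['p']) for x in vision.landmark_of('side','dish')],[(x['position'],x['p']) for x in vision.landmark_of('side','cap_center')])
E
```

```text
time_s: 13.95
tcp_pos: [0.4819, -0.0219, 0.1407]
tool_rot: [-0.001, 0.102, 0.995, 0.0]
ft_force: [0.8, -0.1, -0.8]
grip_width: 0.0514
time_s: 14.37
tcp_pos: [0.4693, 0.1136, 0.1411]
tool_rot: [-0.0, -0.152, 0.988, 0.001]
ft_force: [0.6, 0.1, -1.8]
grip_width: 0.0519
time_s: 14.62
tcp_pos: [0.4702, 0.1182, 0.1406]
tool_rot: [-0.001, -0.173, 0.985, 0.0]
ft_force: [-0.2, 0.5, 0.5]
grip_width: 0.0516
t 14.6167 tcp [0.4702 0.1182 0.1406] jaw deg 109.9 tilt z [-0.001 -0.    -1.   ] F [-0.2  0.5  0.5] q [ 0.35  0.61 -0.99  1.94  0.63  0.94  0.97]
[([0.4746, 0.127, 0.0217], 0.75)] [([0.4691, 0.1151, 0.1702], 0.53)]
```

View pics/s13.png

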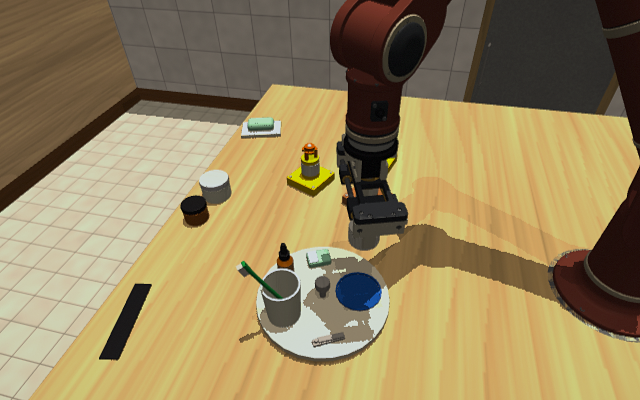

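View pics/w13.png

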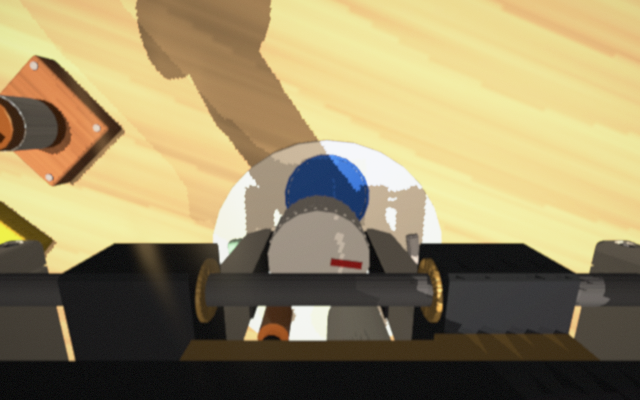

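```bash
python3 -m creep '0.1 0.5 -1 0 0 0;0.1 0.4 -2 0 0 0;0 0 -2.5 0 0 0;0 0 -2.5 0 0 0;0 0 -2 0 0 0'; python3 -m creep '0 0 -1 0 0 0;0 0 0 0 0 0;0 0 0 0 0 0'
python3 - <<'E'
from h import *
p,d,W=wristcloud('w14')
m=(d>0)&(np.hypot(W[...,0]-.472,W[...,1]-.128)<.05)&(W[...,2]>.02)
pi=p.astype(int);b=m&(pi[...,2]>pi[...,0]+40)
print('dish px',b.sum(),W[b].mean(0) if b.any() else '')
p,d=save('side','s14')
cv2.imwrite('pics/s14z.png',cv2.resize(p[190:370,240:420],None,fx=4,fy=3,interpolation=cv2.INTER_NEAREST)[:,:,::-1])
E
```

```text
time_s: 15.28
tcp_pos: [0.4726, 0.126, 0.0389]
tool_rot: [-0.001, -0.171, 0.985, -0.0]
ft_force: [0.9, -0.9, 0.2]
grip_width: 0.0511
time_s: 15.53
tcp_pos: [0.4732, 0.1268, 0.031]
tool_rot: [-0.0, -0.171, 0.985, 0.0]
ft_force: [0.1, 0.1, -0.0]
grip_width: 0.0513
t 15.5333 tcp [0.4732 0.1268 0.031 ] jaw deg 109.7 tilt z [-0.  0. -1.] F [ 0.1  0.1 -0. ] q [ 0.21  0.76 -0.81  2.03  0.84  0.73  0.77]
dish px 4307 [0.45080616 0.11993677 0.02165268]
```

View pics/s14z.png

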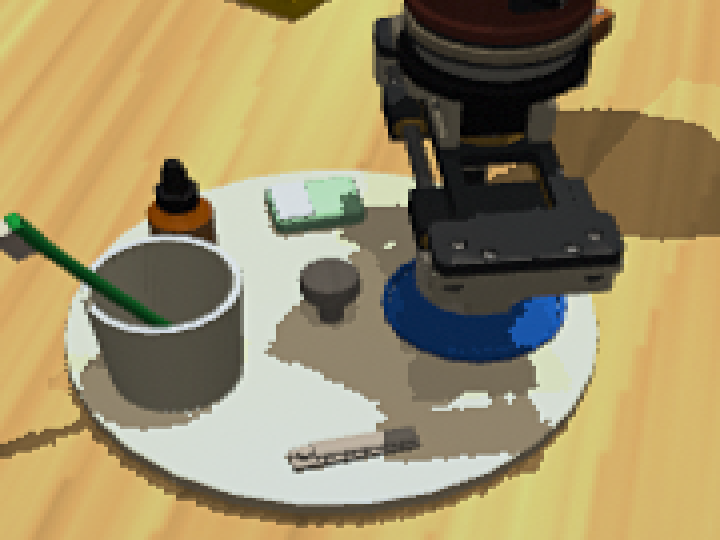

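View pics/w14.png

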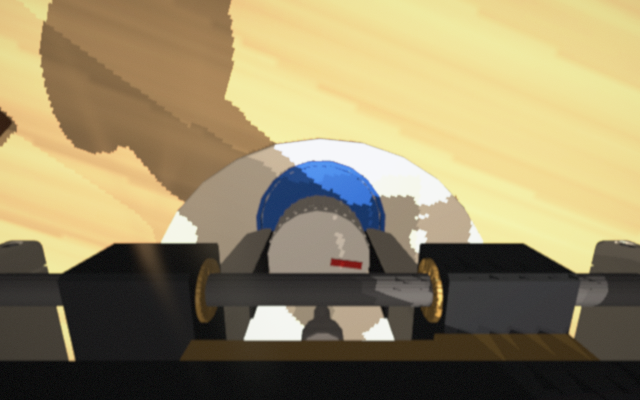

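```bash
python3 -m creep '0 0 -0.6 0 0 0;0 0 -0.6 0 0 0;0 0 -0.4 0 0 0;0 0 -0.2 0 0 0;0 0 0 0 0 0'; python3 -m creep '0 0 -0.1 0 0 0;0 0 -0.1 0 0 0;0 0 0 0 0 0'; python3 -m creep '0 0 -0.1 0 0 0;0 0 0 0 0 0'
```

```text
time_s: 16.05
tcp_pos: [0.4729, 0.1262, 0.0126]
tool_rot: [-0.0, -0.171, 0.985, -0.0]
ft_force: [0.5, -0.8, -1.2]
grip_width: 0.0514
time_s: 16.3
tcp_pos: [0.4732, 0.1265, 0.011]
tool_rot: [-0.0, -0.171, 0.985, 0.0]
ft_force: [0.0, -0.1, 0.3]
grip_width: 0.0515
time_s: 16.47
tcp_pos: [0.4732, 0.1264, 0.01]
tool_rot: [-0.0, -0.171, 0.985, -0.0]
ft_force: [-1.1, -0.0, -1.7]
grip_width: 0.0511
```

```bash
python3 -m creep '0 0 -0.1 0 0 0;0 0 0 0 0 0'; python3 -m creep '0 0 -0.05 0 0 0;0 0 0 0 0 0'
```

```text
time_s: 16.63
tcp_pos: [0.4732, 0.1264, 0.009]
tool_rot: [0.0, -0.171, 0.985, 0.0]
ft_force: [0.0, -0.1, -0.1]
grip_width: 0.0513
time_s: 16.8
tcp_pos: [0.4732, 0.1264, 0.0089]
tool_rot: [0.0, -0.171, 0.985, -0.0]
ft_force: [-0.7, -0.6, 2.6]
grip_width: 0.0515
```

```bash
python3 -m creep '0 0 0 0 0 0;0 0 0 0 0 0;0 0 0 0 0 0;0 0 0 0 0 0;0 0 0 0 0 0' 60; python3 -m creep '0 0 0 0 0 0;0 0 0 0 0 0;0 0 0 0 0 0'
```

```text
time_s: 17.22
tcp_pos: [0.4732, 0.1264, 0.0084]
tool_rot: [-0.0, -0.171, 0.985, 0.0]
ft_force: [-0.1, -1.0, 0.0]
grip_width: 0.0709
time_s: 17.47
tcp_pos: [0.4732, 0.1264, 0.0085]
tool_rot: [-0.0, -0.171, 0.985, 0.0]
ft_force: [-0.3, -0.5, 0.1]
grip_width: 0.071
```

```bash
python3 -m creep '0 0 0.5 0 0 0;0 0 1 0 0 0;0 0 2 0 0 0;0 0 3 0 0 0;0 0 3 0 0 0'; python3 -m creep '-0.5 -2 2 0 0 0;0 -3 1 0 0 0;0 -3 1 0 0 0;0 -3 0 0 0 0;0 -3 0 0 0 0'; python3 -m creep '0 -2 0 0 0 0;0 0 0 0 0 0;0 0 0 0 0 0'
python3 - <<'E'
from h import *
print(robot.get_obs()['tcp_pos'],robot.get_obs()['ft_force'])
for c in('side','top'):
    p,d=save(c,c+'9')
    for l in('cap_center','vial','dish','cup','dropper','floss','clipper'):
        print(c,l,[(np.round(x['position'],3),round(x['p'],2)) for x in vision.landmark_of(c,l)][:2])
    P=vision.camera_params(c);h,w=d.shape;u,v=np.meshgrid(np.arange(w),np.arange(h))
    K=np.array(P['K']);R=cv2.Rodrigues(np.array(P['rvec'],float))[0];t=np.array(P['tvec']).ravel()
    W=(np.stack([(u-K[0,2])/K[0,0]*d,(v-K[1,2])/K[1,1]*d,d],-1)-t)@R
    m=(d>0)&(np.hypot(W[...,0]-.473,W[...,1]-.127)<.04)&(W[...,2]>.05)&(W[...,2]<.07)
    X=W[m];print(len(X),X.mean(0),cv2.minEnclosingCircle(X[:,:2].astype(np.float32)))
    X=X-X.mean(0);print('normal',np.linalg.svd(X)[2][2])
    if c=='side': cv2.imwrite('pics/s9z.png',cv2.resize(p[190:370,240:420],None,fx=4,fy=3,interpolation=cv2.INTER_NEAREST)[:,:,::-1])
E
```

```text
time_s: 17.88
tcp_pos: [0.4725, 0.1265, 0.105]
tool_rot: [-0.001, -0.172, 0.985, 0.0]
ft_force: [1.2, 0.2, 0.7]
grip_width: 0.071
time_s: 18.3
tcp_pos: [0.4685, -0.0147, 0.1452]
tool_rot: [0.001, -0.172, 0.985, -0.001]
ft_force: [0.6, -0.3, -0.7]
grip_width: 0.0714
time_s: 18.55
tcp_pos: [0.4681, -0.0344, 0.1441]
tool_rot: [0.0, -0.17, 0.985, 0.0]
ft_force: [-0.6, 0.8, 0.5]
grip_width: 0.0713
[ 0.46810407 -0.03438526  0.14408493] [-0.58229053  0.82805872  0.48830707]
side cap_center [(array([0.47 , 0.126, 0.044]), 0.64)]
side vial [(array([ 0.653, -0.207,  0.002]), 0.64), (array([ 0.497, -0.152, -0.005]), 0.58)]
side dish [(array([0.472, 0.128, 0.021]), 0.81)]
side cup [(array([0.594, 0.203, 0.02 ]), 0.81)]
side dropper [(array([0.615, 0.119, 0.02 ]), 0.76)]
side floss [(array([0.565, 0.071, 0.024]), 0.69), (array([0.506, 0.244, 0.026]), 0.48)]
side clipper [(array([0.504, 0.243, 0.026]), 0.83)]
541 [0.47277007 0.12987732 0.05498117] ((0.4735792279243469, 0.1284567266702652), 0.02664846181869507)
normal [-0.00574255  0.01693892  0.99984004]
top cap_center [(array([0.473, 0.123, 0.04 ]), 0.65), (array([0.475, 0.123, 0.021]), 0.25)]
top vial [(array([ 0.655, -0.206,  0.003]), 0.92), (array([ 0.494, -0.155, -0.005]), 0.77)]
top dish [(array([0.473, 0.126, 0.022]), 0.94)]
top cup [(array([0.598, 0.203, 0.024]), 0.9)]
top dropper [(array([0.615, 0.119, 0.021]), 0.53), (array([0.596, 0.207, 0.022]), 0.42)]
top floss [(array([0.564, 0.069, 0.019]), 0.52)]
top clipper [(array([ 0.499, -0.156,  0.102]), 0.61), (array([0.505, 0.241, 0.023]), 0.46)]
326 [0.47542219 0.12608799 0.05566654] ((0.47482535243034363, 0.12631334364414215), 0.026413042098283768)
normal [ 0.01089017 -0.00434115 -0.99993128]
```

View pics/s9z.png

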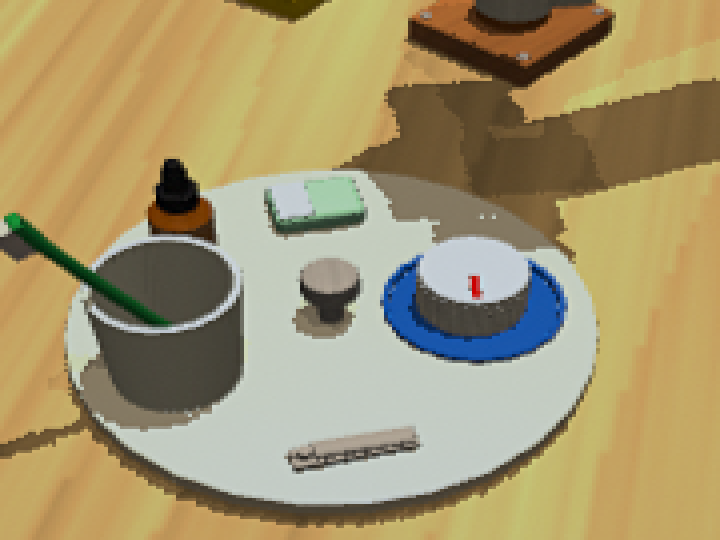

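View pics/side9.png

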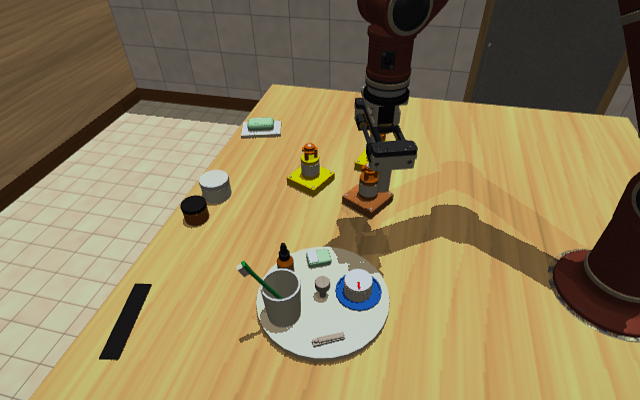

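The cap sits flat and top up, in the middle of the blue dish, with the red bar on top at about (475, 287) in the zoomed view. The turntable items are unmoved and the gripper is clear of everything.

```bash
python3 -c "
from bench import order
print(order.sign_off())"
```

```text
the job is handed in; nothing more can be done
None
```

The amber vial is open and its cap lies top up and flat in the blue dish. I handed the job in at about 19 s on the clock.

**What I did:** I gripped the cap and pushed it down until it stopped about 6.5 mm lower. I turned it 69° counter-clockwise under roughly 19–27 N, with no slip of the cap in the grip. Then I lifted it off with almost no resistance, set it down with a contact force of about 2.6 N, let go and backed away.

**Last checks:**
- **Cap:** its top is 55–56 mm above the shelf (56 expected). Its tilt is at most about 1°, within the noise of the measurement. Its centre is within about 3 mm of the dish centre.
- **Turntable and its things:** the dish, cup, dropper, floss and clipper are where they were at the start, to within detector noise of a few mm.
- **Robot:** the gripper is clear of everything, and the wrist force read only sensor noise.

**What disagreed:**
- **Fingertips:** they stand about 22 mm behind the reported TCP, where the description says 11 mm ahead. My first close was therefore above the cap, without touching it. I spotted this in the depth images and went lower.
- **Push force:** it dipped to 19 N early in the turn, with the cap still against the stop, and peaked at about 27 N, below the 38 N limit.
- **Sideways drift:** the tool moved about 2–3 mm sideways during the turn, slightly more than the vial's 2 mm of play.
- **Detector:** one clipper report from the top camera fell on the vial's position. I took it as false.

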